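# Set the loom's timing pulley to its mark and lock it with the timing pin

## Task

Before the belt goes on, set the timing: turn the toothed pulley by its rim until the engraved line faces the pointer, and lock it there with the knurled timing pin from the wooden block, dropped through the hole in the pulley and fully home in the gearbox beneath. The pointer is only good to a tooth: the place is right where the pin falls home, so feel for it gently and never force or wrench the pin. Leave the pin standing upright, not cocked under side load, and the rest of the bench as it is.

Things in the scene. Friction and masses are not known exactly. Their poses are not given: they have to be found in the camera images.
- gearbox: Green bevel gearbox, bolted down. Origin: the pulley's vertical shaft axis at bench level; x points roughly to the pointer. Its flat steel flange, 150 x 150 mm, upper face 110 mm above the bench, has the pin's seat: an 11 mm hole 24 mm deep, 50 mm from the axis, within 4 degrees either side of the line from axis to pointer tip. Its exact place is not measured.
- hub (a point): On the shaft axis, level with the top of the rim (152 mm above the bench). Aluminium toothed pulley: rim a plain ring, radius 71 mm inside, 83 mm outside, 85 mm over the teeth, from 114 to 152 mm above the bench. Hub of 24 mm radius, top 147 mm. Four arms at right angles, tops at 126 mm: above them the rim is free on both sides. Turns either way; drag 0.3 N m (4 N at the rim); stays put.
- mark (a point): Middle of the dark straight line, 2.4 mm wide, engraved across the top of the pulley's rim and on down its toothed outside: 77 mm from the shaft axis, 152 mm above the bench. Turns with the pulley. At the start it stands 30 to 75 degrees anticlockwise of the pointer, seen from above.
- pin_hole (a point): Upper mouth of the pulley's pin hole, 11 mm wide, through the square boss (12 mm thick) on one arm: 50 mm from the axis, 126 mm above the bench, on the line's radius. The flange is 4 mm below the boss. A pin put in off the seat stands on the flange, 18 mm short of home, and rides round with the pulley until it falls in. It then leans up to 6 degrees, its top away from the seat, until the pulley is eased exact.
- pointer_tip (a point): Tip of the fixed steel pointer, a small level cone aimed at the rim, 86.5 mm from the shaft axis, 147.5 mm above the bench. Its upright bracket is 10 mm wide; it and the bar that carries it reach to 106 mm from the axis, the bracket up to 153 mm above the bench.
- timing_pin: Steel pin, 130 g, 98 mm long: tapered shank 10 mm thick, 34 mm long, then a knurled handle 18 mm thick, 64 mm long, whose flat shoulder stops on the pulley's boss. Origin: end of the shank; z runs up to the handle. It stands in one of the block's holes, origin 11 mm and shoulder 45 mm above the bench. Fully home, its origin is 92 mm above the bench.
- tool_block: Fixed wooden block, 50 x 165 x 45 mm, origin under its centre, with three holes 55 mm apart along its y axis, in which the timing pin, a slim dark punch (top 135 mm above the bench) and an awl with a pear-shaped wooden handle stand in any order.
- punch: Slim dark steel punch, 15 mm handle, 124 mm long, standing in the block; to be left there. Origin at its lower end.
- awl: Awl with a pear-shaped wooden handle, 32 mm thick, 96 mm long, standing in the block; to be left there. Origin at its lower end.
- teacup: White mug, 76 mm across, 65 mm high, beyond the gearbox; to be left alone. Origin under its centre.
- wrench: Wrench lying on the bench between the robot and the gearbox; to be left alone.
- jar: Small glass jar, 60 mm across, 75 mm high, left of the gearbox; to be left alone. Origin under its centre.
- spool_a: Spool of cane binder, 68 mm across, 46 mm high, on the far left; to be left alone. Origin under its centre.
- mallet: Wooden mallet lying beyond the tool block; to be left alone.
- spool_b: Spool of cane binder like the other, nearer the robot on the left; to be left alone. Origin under its centre.
There are look-alikes about, which are no part of the job. What is shaped like the timing_pin but blue or yellow is not meant.

How it is judged:
By the outcome, as a careful person would: the job done as asked, in the order asked, and still so for the second after the job is handed in, with the robot touching nothing.
It also fails if it takes over 61 s, if anything falls off the work surface, if the arm or the gripper's body presses on something with over 40 N, if the wrist force passes 120 N, or if a joint passes its speed limit or range.

## Robot

A 7-joint arm with a two-finger parallel gripper is mounted at the origin on the work surface. World frame = base frame: x ahead of the robot, y to its left, z up, the work surface at z = 0. Lengths are in m, angles in rad, forces in N, time in s.
With the tool pointing down it reaches from about 0.425 to 0.925 m from the base axis. Payload 6.8 kg.
Tool frame: the origin (TCP) lies midway between the tips of the shut fingers; the grasp point (between the pads) lies 19 mm behind it; z points along the fingers, y is the direction in which the jaws open and shut (so a half turn about z gives the same grasp; the last joint's range is limited). The gripper opens to 85 mm and grips with 20 to 120 N. Pads are 22 mm wide; open, the fingers measure 114 mm over their backs; the gripper's body (76 mm by 85 mm) begins 54 mm behind the grasp point. The pads swing forward as they close: fully open they stand 13 mm farther back than shut.
Start: joints at [-1.334, 0.477, 0.022, 1.555, -0.011, 1.109, -0.083], TCP at [0.228, 0.635, 0.231] pointing down, gripper open.
Joint ranges: [-2.96, 2.96], [-0.34, 2.1], [-1.41, 1.46], [0.24, 2.44], [-1.37, 4.51], [0.17, 1.92], [-2.96, 2.96]. Speed limits (rad/s): [2.39, 2.39, 3.14, 3.14, 3.14, 3.14, 3.14].

## Interface

Orientations are given as a rotation vector (axis times angle).
In Python, from bench import r gives the robot as it stands. The module is installed in compiled form; this text tells all that it offers.
- The arm moves only by the tool apply_moves, never from a script. Its argument "plan" is a list that holds one entry, the list of rows, each a list of 7 numbers: the turn, a rotation vector about the tool's x, y, z scaled (see below), then the shift along the tool's x, y, z scaled (see below), then the closure, from -1 (fully open) to 1 (shut). In form: [[[wx, wy, wz, tx, ty, tz, grip], ...]]. A call has 1 to 12 rows; each row is the pose to reach, as a shift and turn from the pose commanded when the call began, along the tool's axes at that moment, turning the shorter way round; what a row does not reach only later rows make up. The controller multiplies each number of a shift by 0.4 m and each number of a turn by 180 degrees. A row lasts 1/12 s, in which the tool goes at most 41.7 mm and 7.16 degrees, less where a joint would pass 70% of its speed; a pose out of reach is approached as far as the arm can. A call with a number of a shift or a turn outside -1 to 1 is refused whole. A call with a gripper value outside its range is refused whole. The fingers move at their own pace and stop on an object; "force" is the grip in N (left out, the last holds). Time passes only in rows, so rows that repeat a pose let the fingers close. It gives the time, the measured TCP pose, the force and the opening at its end, in the units of the state.
- r.get_obs(): the state, without advancing time (a new reading comes with each control period).
- r.grab_frame(name): name is "side" or "top"; returns a dict with "pixels" (400x640x3 uint8, blue, green, red), "fx", "fy", "cx", "cy" (pixels), "pose" (4x4, takes a point from camera to world coordinates). Camera axes: x right, y up, looking along -z (the intrinsics and any distortion apply to the point x, -y, -z); pixel columns grow to the right and rows downward; lengths in m; the calibration is good to about 2 mm. A picture is of the moment at which its call begins. There is no depth.
- r.hand_in(): hands the job in, once; it reports no verdict.
The state is a dict: "clock": time; "joints": joint angles; "qvel": joint speeds; "tau": joint torques, N m; "tcp_pos": TCP position; "orientation": TCP orientation; "contact_force": force on the tool from outside, world axes, zero at the start; "moment": the same for the moment, N m; "grip_width": finger opening in m.
Only numpy, scipy, OpenCV 4.12 (cv2) and the standard library are available. Lean on these libraries where they do the work, as an engineer would, in place of code of your own. Each camera call takes 0.05 s, during which the arm holds its last target. There are 200 camera calls.

## Working session

There is one attempt and no reset: what is moved stays moved. The work goes in short steps, Python scripts to look and compute and a tool call to move; the robot and the scene stay as the last step left them, time stands still between calls to the robot, and variables do not carry over. Pictures are saved under pics/ and viewed, on a budget of 10 in all, crops included, one or two more only if the job needs it, and the job is handed in when it is done.

Besides the shell and the picture viewer there is one more tool, called after "Call:" as name([rows], argument=value, ...), one row to a line, values as JSON. apply_moves: Moves the arm, as the interface text tells. Its arguments: {"type":"object","properties":{"plan":{"type":"array","items":{"type":"array","items":{"type":"array","items":{"type":"number","minimum":-1,"maximum":1}}}},"force":{"type":"number"}},"required":["plan"]}

```bash
mkdir -p pics; cat > h.py <<'E'
from bench import r
import numpy as np, cv2
from scipy.spatial.transform import Rotation as R
def snap(name,fn,crop=None,s=1):
    f=r.grab_frame(name); im=f["pixels"]; np.savez("%s.npz"%name,**f)
    if crop: a,b,c,d=crop; im=im[b:d,a:c]
    cv2.imwrite("pics/"+fn,cv2.resize(im,None,fx=s,fy=s,interpolation=cv2.INTER_CUBIC)); return f
def ray(f,u,v):
    T=np.array(f["pose"]); d=np.array([(u-f["cx"])/f["fx"],-(v-f["cy"])/f["fy"],-1.]); return T[:3,3],T[:3,:3]@d
def atz(f,u,v,z):
    o,d=ray(f,u,v); return o+d*(z-o[2])/d[2]
def proj(f,p):
    T=np.array(f["pose"]); q=T[:3,:3].T@(np.array(p)-T[:3,3]); return np.array([f["cx"]+f["fx"]*q[0]/-q[2], f["cy"]+f["fy"]*q[1]/q[2]])
E
python3 - <<'E'
from h import *
for n in("top","side"):
    f=snap(n,n+"0.png",s=1.25); print(n,{k:f[k] for k in f if k!="pixels"})
print(r.get_obs())
E
```

```text
top {'fx': 384.2881522249695, 'fy': 384.2881522249695, 'cx': 316.3444353119398, 'cy': 198.00000630672125, 'pose': array([[ 2.01206923e-02,  9.79619106e-01, -1.99853859e-01,
         3.60658003e-01],
       [-9.99797164e-01,  1.95371026e-02, -4.89203531e-03,
        -3.41058020e-02],
       [-8.87765911e-04,  1.99911753e-01,  9.79813504e-01,
         1.21887662e+00],
       [ 0.00000000e+00,  0.00000000e+00,  0.00000000e+00,
         1.00000000e+00]])}
side {'fx': 444.189517342958, 'fy': 444.189517342958, 'cx': 315.15730517967916, 'cy': 200.32412169788492, 'pose': array([[ 0.99205666,  0.06888176, -0.10525628,  0.44733899],
       [-0.12578279,  0.53317388, -0.83660283, -1.08986947],
       [-0.00150678,  0.84319684,  0.53760284,  0.79569847],
       [ 0.        ,  0.        ,  0.        ,  1.        ]])}
{'clock': 0.1, 'joints': array([-1.33411649,  0.47772152,  0.02235134,  1.55632393, -0.01151684,
        1.10930357, -0.08306513]), 'qvel': array([-0.00023686, -0.00153957,  0.00042117, -0.00336385, -0.00136129,
        0.00117224, -0.00092256]), 'tau': array([ 4.56798618e-03, -5.97765326e+01,  1.61389131e+00, -2.81956351e+01,
        1.28733294e-02,  5.07062359e-03, -1.14539682e-05]), 'tcp_pos': array([0.22797639, 0.63478193, 0.23043246]), 'orientation': array([-5.38808698e-01, -3.09486588e+00,  2.54300801e-03]), 'contact_force': array([-0.60287672,  0.83982731,  0.17718341]), 'moment': array([0.03441878, 0.02706671, 0.01412065]), 'grip_width': 0.08517520700259351}
```

View pics/top0.png

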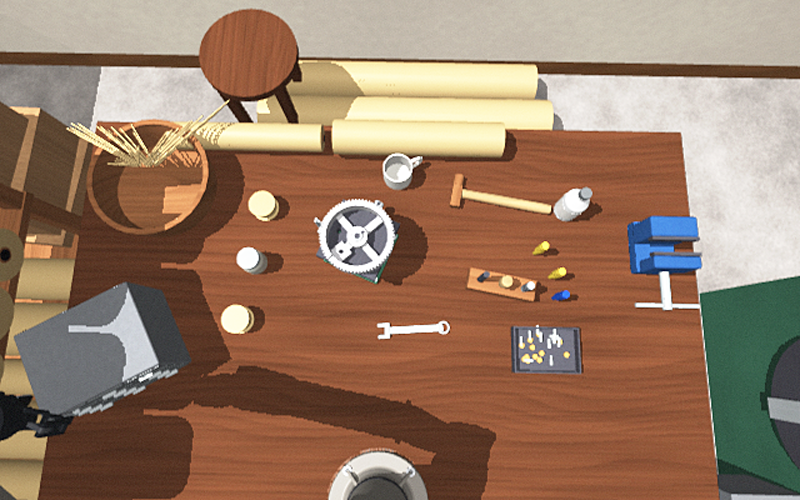

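View pics/side0.png

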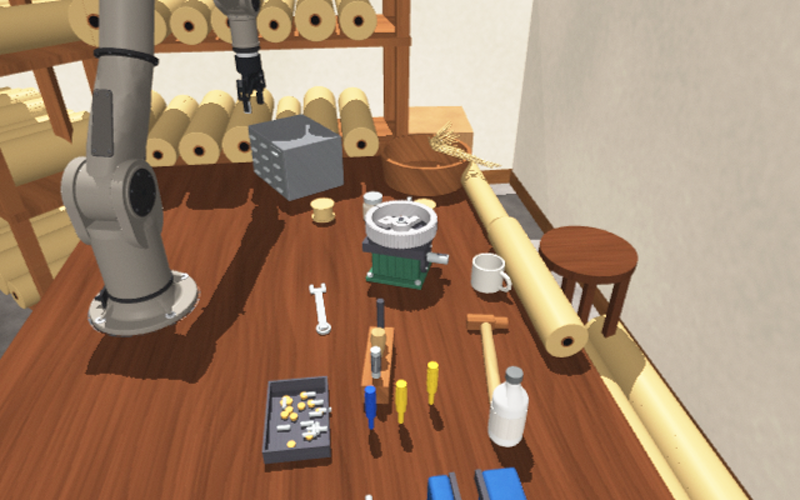

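Top: pulley (357,237), block (502,285), with three tools. Side: pin candidates: steel/grey (376,362) in block vs blue (370,408), yellow (401,402), (432,383). I'll take enlarged crops.

```bash
python3 - <<'E'
from h import *
f=snap("top","a.png"); g=snap("side","b.png")
t=f["pixels"]; s=g["pixels"]
A=cv2.resize(t[145:235,240:330],(400,400),interpolation=cv2.INTER_CUBIC)
B=cv2.resize(t[205:250,365:440],(400,240),interpolation=cv2.INTER_CUBIC)
C=cv2.resize(s[150:240,280:370],(400,400),interpolation=cv2.INTER_CUBIC)
D=cv2.resize(s[230:330,280:360],(160,200),interpolation=cv2.INTER_CUBIC)
D=cv2.resize(s[230:325,275:370],(200,200),interpolation=cv2.INTER_CUBIC)
o=np.zeros((600,800,3),np.uint8); o[:400,:400]=A; o[:400,400:]=C; o[400:600,:400]=B[20:220]; o[400:,400:600]=D
cv2.imwrite("pics/c.png",o)
E
```

```text
(no output)
```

View pics/c.png

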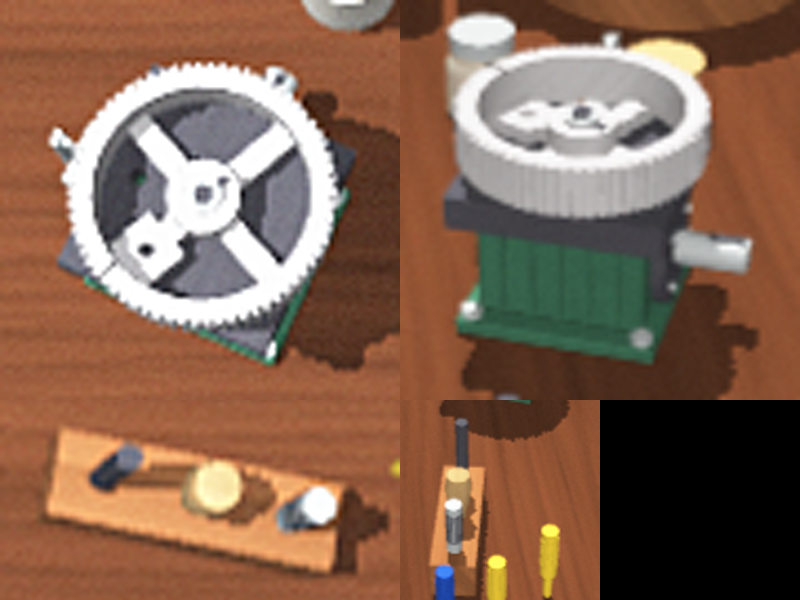

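Crop: top view pointer tip ~ (62→68,148), second stub (282,80) is the output shaft; pin hole (147,248), mark ~(105,272), seat hole in flange visible ~(138,178). Pin = grey, light-topped tool at (320,505) in block end (the only grey knurled one; punch dark slim (120,465), awl (215,487); blue/yellow ones excluded).

```bash
python3 - <<'E'
from h import *
f=np.load("top.npz"); g=np.load("side.npz")
A=lambda u,v:(240+u/4.4444-.4,145+v/4.4444-.4)
C=lambda u,v:(280+(u-400)/4.4444-.4,150+v/4.4444-.4)
def tri(p,q):
    o1,d1=ray(f,*p);o2,d2=ray(g,*q); s=np.linalg.lstsq(np.c_[d1,-d2],o2-o1,rcond=None)[0]
    a,b=o1+d1*s[0],o2+d2*s[1]; return (a+b)/2,np.linalg.norm(a-b)
print("hub tri",tri(A(203,194),C(582,112)))
hub=atz(f,*A(203,194),.147); hs=atz(g,*C(582,112),.147); print("hub top/side",hub,hs)
print("rim",atz(f,*A(203,193.5),.152))
print("rim side", atz(g,*C(582,127/1.0),.152))
for n,p,z in(("pointer",(66,152),.1475),("mark",(105,272),.152),("hole",(147,248),.126),("seat",(138,178),.110)):
    w=atz(f,*A(*p),z); d=w-hub; print(n,w,np.hypot(d[0],d[1]),np.degrees(np.arctan2(d[1],d[0])))
P=(365+320/5.333-.4,205+125/5.333-.4); Q=(275+54/2.105-.3,230+106/2.105-.3)
print("pin",atz(f,*P,.109),atz(g,*Q,.109),tri(P,Q))
for n,p in(("c1",(60,428)),("c2",(345,485)),("c3",(332,572)),("c4",(45,515)),("punch",(133,455)),("awl",(215,487))):
    z={"punch":.135,"awl":.107}.get(n,.045)
    print(n,atz(f,365+p[0]/5.333-.4,205+(p[1]-380)/5.333-.4,z))
R0=R.from_rotvec(r.get_obs()["orientation"]).as_matrix(); print(R0)
E
```

```text
hub tri (array([0.60748247, 0.06087737, 0.14524069]), np.float64(0.0021305946693639627))
hub top/side [0.60598703 0.06071255 0.147     ] [0.60814363 0.05817094 0.147     ]
rim [0.60517123 0.06028218 0.152     ]
rim side [0.60416154 0.02933279 0.152     ]
pointer [0.63196693 0.15029499 0.1475    ] 0.09327362263178067 73.82725288233905
mark [0.55281803 0.12064702 0.152     ] 0.08011917444154698 131.57683783203433
hole [0.57394776 0.09778352 0.126     ] 0.04899766483697942 130.83581771186329
seat [0.62454129 0.10776064 0.11      ] 0.0505745278919974 68.47730552423205
pin [ 0.50439325 -0.34431238  0.109     ] [ 0.50697559 -0.34716777  0.109     ] (array([ 0.50593008, -0.3449419 ,  0.10675822]), np.float64(0.002473670208435321))
c1 [ 0.55454952 -0.21316662  0.045     ]
c2 [ 0.52456119 -0.37702231  0.045     ]
c3 [ 0.47431651 -0.3676638   0.045     ]
c4 [ 0.50374006 -0.20400004  0.045     ]
punch [ 0.52586709 -0.23823598  0.135     ]
awl [ 0.51338541 -0.28793779  0.107     ]
[[-9.41134711e-01  3.38031604e-01 -3.01727503e-04]
 [ 3.38031732e-01  9.41134141e-01 -1.03819684e-03]
 [-6.69772873e-05 -1.07907655e-03 -9.99999416e-01]]
```

```bash
cat >> h.py <<'E'
def rows(wps):
    o=r.get_obs(); R0=R.from_rotvec(o["orientation"]); p0=o["tcp_pos"]
    for p,phi,g in wps:
        c,s=np.cos(np.radians(phi)),np.sin(np.radians(phi))
        Rt=R.from_matrix(np.array([[-s,c,0],[c,s,0],[0,0,-1.]]))
        w=(R0.inv()*Rt).as_rotvec()/np.pi; t=R0.inv().apply(np.array(p)-p0)/.4
        print([round(float(x),4) for x in [*w,*t,g]], "dist mm",np.round(np.linalg.norm(t)*400),"deg",np.round(np.linalg.norm(w)*180))
def state():
    o=r.get_obs(); R0=R.from_rotvec(o["orientation"]).as_matrix()
    print("t",round(o["clock"],2),"tcp",np.round(o["tcp_pos"],4),"phi",round(float(np.degrees(np.arctan2(R0[1,1],R0[0,1]))),2),"tilt",np.round(R0[:2,2],4),"F",np.round(o["contact_force"],1),"M",np.round(o["moment"],2),"w",round(o["grip_width"],4)); return o
H=np.array([.606,.060])
def rim(th,z,rad=.077,h=None):
    h=H if h is None else h
    a=np.radians(th); return [h[0]+rad*np.cos(a),h[1]+rad*np.sin(a),z]
E
python3 - <<'E'
from h import *
rows([([.28,.6,.36],60,-1),([.38,.32,.33],45,-1),(rim(210,.23),30,-.2)])
E
```

```text
[-0.0003, 0.0001, 0.0569, -0.1518, -0.0387, -0.3231, -1.0] dist mm 144.0 deg 10.0
[-0.0003, 0.0001, 0.1402, -0.6237, -0.6129, -0.2475, -1.0] dist mm 364.0 deg 25.0
[-0.0003, 0.0001, 0.2236, -1.2508, -1.1803, 0.0032, -0.2] dist mm 688.0 deg 40.0
```

Call:
apply_moves([
  [[0,0,0.057,-0.152,-0.039,-0.323,-1],[0,0,0.057,-0.152,-0.039,-0.323,-1],[0,0,0.057,-0.152,-0.039,-0.323,-1],[0,0,0.14,-0.624,-0.613,-0.25,-1],[0,0,0.14,-0.624,-0.613,-0.25,-1],[0,0,0.14,-0.624,-0.613,-0.25,-1],[0,0,0.14,-0.624,-0.613,-0.25,-1],[0,0,0.14,-0.624,-0.613,-0.25,-1],[0,0,0.14,-0.624,-0.613,-0.25,-1],[0,0,0.14,-0.624,-0.613,-0.25,-1]],
])

```text
clock: 1.03
tcp_pos: [0.3761, 0.3297, 0.3317]
orientation: [-1.201, -2.903, -0.0]
contact_force: [0.8, 0.3, 0.6]
grip_width: 0.0856
```

```bash
python3 - <<'E'
from h import *
state(); rows([(rim(210,.23),30,0),(rim(210,.175),30,0)])
E
```

```text
t 1.03 tcp [0.3761 0.3297 0.3317] phi 45.05 tilt [-0.0001  0.0002] F [0.8 0.3 0.6] M [ 0.03 -0.09  0.01] w 0.0856
[0.0, -0.0001, 0.0836, -0.8332, -0.2569, 0.254, 0.0] dist mm 363.0 deg 15.0
[0.0, -0.0001, 0.0836, -0.8332, -0.2569, 0.3915, 0.0] dist mm 382.0 deg 15.0
```

Call:
apply_moves([
  [[0,0,0.0836,-0.833,-0.257,0.254,0],[0,0,0.0836,-0.833,-0.257,0.254,0],[0,0,0.0836,-0.833,-0.257,0.254,0],[0,0,0.0836,-0.833,-0.257,0.254,0],[0,0,0.0836,-0.833,-0.257,0.254,0],[0,0,0.0836,-0.833,-0.257,0.254,0],[0,0,0.0836,-0.833,-0.257,0.254,0],[0,0,0.0836,-0.833,-0.257,0.254,0],[0,0,0.0836,-0.833,-0.257,0.254,0],[0,0,0.0836,-0.833,-0.257,0.254,0],[0,0,0.0836,-0.833,-0.257,0.391,0],[0,0,0.0836,-0.833,-0.257,0.391,0]],
])

```text
clock: 2.03
tcp_pos: [0.5374, 0.0232, 0.1723]
orientation: [-1.571, -2.718, 0.003]
contact_force: [-1.2, 0.9, -0.3]
grip_width: 0.0424
```

```bash
python3 - <<'E'
from h import *
state(); rows([(rim(210,.135),30,0),(rim(210,.131),30,0)])
f=snap("top","d1.png"); g=snap("side","d2.png")
o=np.hstack([cv2.resize(f["pixels"][145:245,240:340],(400,400),interpolation=cv2.INTER_CUBIC),cv2.resize(g["pixels"][130:230,270:370],(400,400),interpolation=cv2.INTER_CUBIC)])
cv2.imwrite("pics/d.png",o)
E
```

```text
t 2.03 tcp [0.5374 0.0232 0.1723] phi 29.94 tilt [-0.0032 -0.0005] F [-1.2  0.9 -0.3] M [ 0.01  0.11 -0.06] w 0.0424
[-0.001, -0.0004, -0.0003, -0.0062, 0.0022, 0.0932, 0.0] dist mm 37.0 deg 0.0
[-0.001, -0.0004, -0.0003, -0.0062, 0.0022, 0.1032, 0.0] dist mm 41.0 deg 0.0
```

View pics/d.png

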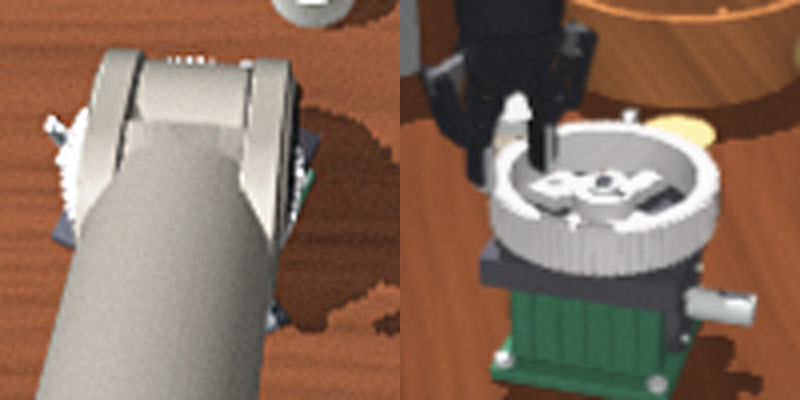

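Side view: jaws straddle the rim (left finger outside ~(480,170), right one inside ~(540,145)). Lower and grip.

Call:
apply_moves([
  [[0,0,0,-0.006,0.002,0.1,0],[0,0,0,-0.006,0.002,0.1,0],[0,0,0,-0.006,0.002,0.1,0.9],[0,0,0,-0.006,0.002,0.1,0.9],[0,0,0,-0.006,0.002,0.1,0.9],[0,0,0,-0.006,0.002,0.1,0.9],[0,0,0,-0.006,0.002,0.1,0.9],[0,0,0,-0.006,0.002,0.1,0.9]],
], force=30)

```text
clock: 2.8
tcp_pos: [0.5412, 0.0216, 0.1376]
orientation: [1.571, 2.72, 0.002]
contact_force: [-5.2, -2.0, 7.7]
grip_width: 0.012
```

```bash
python3 - <<'E'
from h import *
o=state(); print(np.hypot(*(o["tcp_pos"][:2]-H)))
E
```

```text
t 2.8 tcp [0.5412 0.0216 0.1376] phi 29.97 tilt [0.0015 0.0008] F [-5.2 -2.   7.7] M [-0.36  0.99 -0.01] w 0.012
0.07529730589649795
```

```bash
sed -i 's/^H=.*/H=np.array([.6078,.0600])/' h.py; python3 - <<'E'
from h import *
rows([(rim(210-5.2*k,.1376,.077),30-5.2*k,.9) for k in range(1,13)])
E
```

```text
[0.0005, -0.0, 0.0287, 0.0173, 0.0004, -0.0001, 0.9] dist mm 7.0 deg 5.0
[0.0005, -0.0, 0.0576, 0.0346, 0.0028, -0.0001, 0.9] dist mm 14.0 deg 10.0
[0.0005, -0.0001, 0.0865, 0.0516, 0.0067, -0.0001, 0.9] dist mm 21.0 deg 16.0
[0.0005, -0.0001, 0.1154, 0.0682, 0.0121, -0.0001, 0.9] dist mm 28.0 deg 21.0
[0.0005, -0.0001, 0.1443, 0.0842, 0.0191, -0.0001, 0.9] dist mm 35.0 deg 26.0
[0.0005, -0.0001, 0.1732, 0.0996, 0.0274, -0.0, 0.9] dist mm 41.0 deg 31.0
[0.0005, -0.0002, 0.202, 0.1141, 0.0371, -0.0, 0.9] dist mm 48.0 deg 36.0
[0.0005, -0.0002, 0.2309, 0.1277, 0.0481, -0.0, 0.9] dist mm 55.0 deg 42.0
[0.0005, -0.0002, 0.2598, 0.1402, 0.0603, 0.0, 0.9] dist mm 61.0 deg 47.0
[0.0005, -0.0002, 0.2887, 0.1516, 0.0735, 0.0, 0.9] dist mm 67.0 deg 52.0
[0.0005, -0.0003, 0.3176, 0.1617, 0.0878, 0.0001, 0.9] dist mm 74.0 deg 57.0
[0.0005, -0.0003, 0.3465, 0.1705, 0.1028, 0.0001, 0.9] dist mm 80.0 deg 62.0
```

Call:
apply_moves([
  [[0,0,0.029,0.0173,0.0004,0,0.9],[0,0,0.0576,0.0346,0.0028,0,0.9],[0,0,0.0865,0.0516,0.0067,0,0.9],[0,0,0.1154,0.0682,0.0121,0,0.9],[0,0,0.1443,0.0842,0.0191,0,0.9],[0,0,0.1732,0.0996,0.0274,0,0.9],[0,0,0.202,0.1141,0.0371,0,0.9],[0,0,0.231,0.1277,0.0481,0,0.9],[0,0,0.26,0.1402,0.0603,0,0.9],[0,0,0.289,0.1516,0.0735,0,0.9],[0,0,0.3176,0.1617,0.0878,0,0.9],[0,0,0.3465,0.1705,0.1028,0,0.9]],
])

```text
clock: 3.8
tcp_pos: [0.5424, 0.1016, 0.1376]
orientation: [-2.755, -1.507, -0.001]
contact_force: [-6.0, -2.1, 9.0]
grip_width: 0.0119
```

Call:
apply_moves([
  [[0,0,0,0,0,0,0.9],[0,0,0,0,0,0,0.9]],
])

```text
clock: 3.97
tcp_pos: [0.543, 0.1027, 0.1376]
orientation: [-2.752, -1.512, -0.004]
contact_force: [-3.7, -0.0, 8.8]
grip_width: 0.0118
```

```bash
python3 - <<'E'
from h import *
o=state(); d=o["tcp_pos"][:2]-H; print(np.hypot(*d),np.degrees(np.arctan2(d[1],d[0])))
f=snap("top","d1.png"); g=snap("side","d2.png")
o=np.hstack([cv2.resize(f["pixels"][145:245,240:340],(400,400),interpolation=cv2.INTER_CUBIC),cv2.resize(g["pixels"][150:220,300:370],(400,400),interpolation=cv2.INTER_CUBIC)])
cv2.imwrite("pics/e.png",o)
E
```

```text
t 3.97 tcp [0.543  0.1027 0.1376] phi -32.42 tilt [0.0013 0.0026] F [-3.7 -0.   8.8] M [ 0.13  0.99 -0.39] w 0.0118
0.07758527225874269 146.63311080972673
```

View pics/e.png

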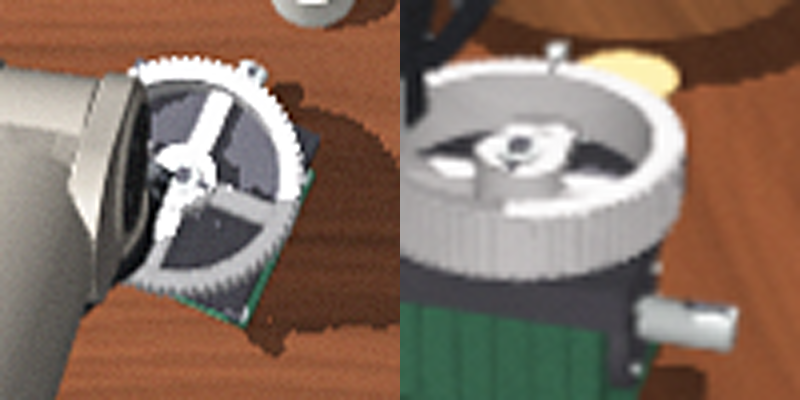

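Pulley has turned about 60° (top: arms rotated; mark hidden under the wrist). Release, lift, go for the pin.

```bash
python3 - <<'E'
from h import *
rows([([.543,.1027,.24],-32.4,0),([.52,-.12,.24],-20,0),([.506,-.345,.2],-10,0)])
E
```

```text
[-0.0001, -0.001, -0.0, 0.0011, -0.0002, -0.256, 0.0] dist mm 102.0 deg 0.0
[-0.0, -0.001, -0.0689, -0.4997, 0.2496, -0.2577, 0.0] dist mm 246.0 deg 12.0
[0.0001, -0.001, -0.1245, -0.9937, 0.5216, -0.1594, 0.0] dist mm 453.0 deg 22.0
```

Call:
apply_moves([
  [[0,0,0,0,0,0,0],[0,0,0,0,0,0,0],[0,0,0,0,0,0,0],[0,0,0,0,0,-0.08,0],[0,0,0,0,0,-0.256,0],[0,0,0,0,0,-0.256,0],[0,0,-0.069,-0.5,0.25,-0.256,0],[0,0,-0.069,-0.5,0.25,-0.256,0],[0,0,-0.069,-0.5,0.25,-0.256,0],[0,0,-0.069,-0.5,0.25,-0.256,0],[0,0,-0.069,-0.5,0.25,-0.256,0],[0,0,-0.069,-0.5,0.25,-0.256,0]],
])

```text
clock: 5.07
tcp_pos: [0.5182, -0.1276, 0.2388]
orientation: [2.577, 1.792, 0.0]
contact_force: [0.6, 0.0, 0.1]
grip_width: 0.0429
```

```bash
python3 - <<'E'
from h import *
state(); rows([([.506,-.345,.18],-10,-.2),([.506,-.345,.14],-10,-.2)])
E
```

```text
t 5.07 tcp [ 0.5182 -0.1276  0.2388] phi -20.37 tilt [ 0.0017 -0.0019] F [0.6 0.  0.1] M [-0.05  0.03 -0.01] w 0.0429
[0.0007, 0.0005, -0.0576, -0.5198, 0.1603, 0.1481, -0.2] dist mm 226.0 deg 10.0
[0.0007, 0.0005, -0.0576, -0.5197, 0.16, 0.2481, -0.2] dist mm 239.0 deg 10.0
```

Call:
apply_moves([
  [[0,0,-0.0576,-0.52,0.16,0.148,0],[0,0,-0.0576,-0.52,0.16,0.148,0],[0,0,-0.0576,-0.52,0.16,0.148,0],[0,0,-0.0576,-0.52,0.16,0.148,0],[0,0,-0.0576,-0.52,0.16,0.148,0],[0,0,-0.0576,-0.52,0.16,0.148,0],[0,0,-0.0576,-0.52,0.16,0.148,0],[0,0,-0.0576,-0.52,0.16,0.248,0],[0,0,-0.0576,-0.52,0.16,0.248,0]],
])

```text
clock: 5.82
tcp_pos: [0.5068, -0.3361, 0.134]
orientation: [-2.394, -2.024, 0.003]
contact_force: [-0.9, 2.4, -1.4]
grip_width: 0.0427
```

```bash
python3 - <<'E'
from h import *
state(); rows([([.506,-.345,.079],-10,0)])
f=snap("top","d1.png"); g=snap("side","d2.png")
o=np.hstack([cv2.resize(f["pixels"][145:245,240:340],(400,400),interpolation=cv2.INTER_CUBIC),cv2.resize(g["pixels"][210:310,260:360],(400,400),interpolation=cv2.INTER_CUBIC)])
cv2.imwrite("pics/f.png",o)
E
```

```text
t 5.82 tcp [ 0.5068 -0.3361  0.134 ] phi -9.58 tilt [-0.006   0.0037] F [-0.9  2.4 -1.4] M [ 0.07  0.04 -0.01] w 0.0427
[-0.0021, -0.0008, 0.0023, -0.0227, 0.0026, 0.1374, 0.0] dist mm 56.0 deg 1.0
```

View pics/f.png

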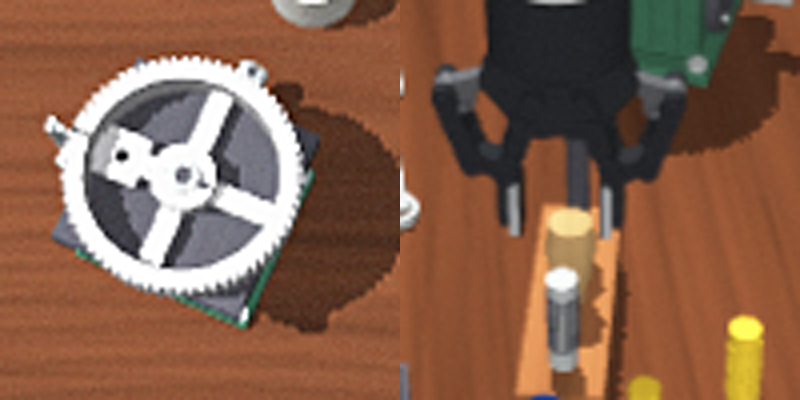

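Top: hole (122,155), hub (184,175), pointer tip ~(65,135), mark ~(83,142): close. Side: jaws over the grey pin (563,300), awl and punch behind clear.

```bash
python3 - <<'E'
from h import *
o=state(); rows([([.506,-.345,.079],-10,0)])
f=np.load("top.npz")
for n,p,z in(("pointer",(65,136),.1475),("mark",(83,142),.152),("hole",(122,155),.126),("hubc",(184,175),.147)):
    w=atz(f,240+p[0]/4-.4,145+p[1]/4-.4,z); d=w[:2]-H; print(n,w,np.hypot(*d),np.degrees(np.arctan2(d[1],d[0])))
E
```

```text
t 5.92 tcp [ 0.5086 -0.3372  0.1382] phi -9.55 tilt [-0.0021  0.0013] F [-0.9 -0.5 -0.1] M [-0.05 -0.05  0.  ] w 0.0426
[-0.0007, -0.0003, 0.0025, -0.0205, -0.0028, 0.148, 0.0] dist mm 60.0 deg 0.0
pointer [0.6326405  0.14630111 0.1475    ] 0.08980496877791018 73.94231590062724
mark [0.62733242 0.13244122 0.152     ] 0.07502829822008433 74.91011256739964
hole [0.62460952 0.1074951  0.126     ] 0.050381981546656594 70.51005427490534
hubc [0.60571338 0.05977335 0.147     ] 0.0020988886444354604 -173.8009064612205
```

Call:
apply_moves([
  [[0,0,0.0025,-0.02,-0.003,0.0,0],[0,0,0.0025,-0.02,-0.003,0.08,0],[0,0,0.0025,-0.02,-0.003,0.148,0],[0,0,0.0025,-0.02,-0.003,0.148,0],[0,0,0.0025,-0.02,-0.003,0.148,0]],
])

```text
clock: 6.33
tcp_pos: [0.5065, -0.3461, 0.0803]
orientation: [-2.407, -2.018, 0.0]
contact_force: [0.2, -0.7, 1.1]
grip_width: 0.043
```

```bash
python3 - <<'E'
from h import *
o=state()
f=snap("top","d1.png"); g=snap("side","d2.png")
cv2.imwrite("pics/g.png",cv2.resize(g["pixels"][240:310,265:345],(480,420),interpolation=cv2.INTER_CUBIC))
E
```

```text
t 6.33 tcp [ 0.5065 -0.3461  0.0803] phi -10.03 tilt [-0.0004  0.0001] F [ 0.2 -0.7  1.1] M [-0.07 -0.01 -0.01] w 0.043
```

View pics/g.png

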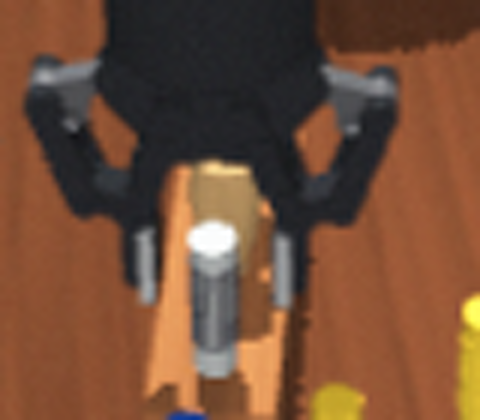

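Jaws centred either side of the pin (213,300). Close and lift.

Call:
apply_moves([
  [[0,0,0,0,0,0,0.9],[0,0,0,0,0,0,0.9],[0,0,0,0,0,0,0.9],[0,0,0,0,0,0,0.9],[0,0,0,0,0,0,0.9],[0,0,0,0,0,0,0.9]],
], force=40)

```text
clock: 6.93
tcp_pos: [0.5073, -0.3467, 0.0811]
orientation: [2.406, 2.017, 0.002]
contact_force: [-0.7, 0.2, 7.8]
grip_width: 0.0164
```

```bash
python3 - <<'E'
from h import *
state(); rows([([.508,-.345,.26],-10,.9)])
E
```

```text
t 6.93 tcp [ 0.5073 -0.3467  0.0811] phi -10.04 tilt [ 0.0024 -0.001 ] F [-0.7  0.2  7.8] M [0.16 0.15 0.07] w 0.0164
[0.0008, 0.0002, -0.0002, 0.0041, 0.0021, -0.4472, 0.9] dist mm 179.0 deg 0.0
```

Call:
apply_moves([
  [[0,0,0,0,0,-0.05,0.9],[0,0,0,0,0,-0.1,0.9],[0,0,0,0,0,-0.2,0.9],[0,0,0,0,0,-0.3,0.9],[0,0,0,0,0,-0.4,0.9],[0,0,0,0,0,-0.447,0.9],[0,0,0,0,0,-0.447,0.9]],
])

```text
clock: 7.52
tcp_pos: [0.5082, -0.348, 0.2638]
orientation: [2.401, 2.013, 0.006]
contact_force: [1.2, -0.6, -1.8]
grip_width: 0.0164
```

```bash
sed -i 's/^H=.*/H=np.array([.6088,.0607])/' h.py; python3 - <<'E'
from h import *
state(); rows([([.56,-.12,.26],-5,.9),([.627,.03,.26],0,.9)])
E
```

```text
t 7.52 tcp [ 0.5082 -0.348   0.2638] phi -10.06 tilt [ 0.0082 -0.0039] F [ 1.2 -0.6 -1.8] M [-0.04 -0.04 -0.07] w 0.0164
[0.0027, 0.0009, -0.0281, 0.584, 0.0279, 0.0085, 0.9] dist mm 234.0 deg 5.0
[0.0027, 0.001, -0.0559, 0.9825, 0.1273, 0.0084, 0.9] dist mm 396.0 deg 10.0
```

Call:
apply_moves([
  [[0,0,-0.028,0.584,0.028,0,0.9],[0,0,-0.028,0.584,0.028,0,0.9],[0,0,-0.028,0.584,0.028,0,0.9],[0,0,-0.028,0.584,0.028,0,0.9],[0,0,-0.028,0.584,0.028,0,0.9],[0,0,-0.056,0.98,0.127,0,0.9],[0,0,-0.056,0.98,0.127,0,0.9],[0,0,-0.056,0.98,0.127,0,0.9],[0,0,-0.056,0.98,0.127,0,0.9],[0,0,-0.056,0.98,0.127,0,0.9],[0,0,-0.056,0.98,0.127,0,0.9],[0,0,-0.056,0.98,0.127,0,0.9]],
])

```text
clock: 8.52
tcp_pos: [0.6242, 0.0332, 0.2567]
orientation: [-2.216, -2.225, 0.003]
contact_force: [-0.5, -1.3, -2.7]
grip_width: 0.0168
```

```bash
python3 - <<'E'
from h import *
state(); rows([([.627,.108,.25],0,.9),([.627,.108,.222],0,.9)])
E
```

```text
t 8.52 tcp [0.6242 0.0332 0.2567] phi 0.25 tilt [-0.0023 -0.0006] F [-0.5 -1.3 -2.7] M [-0.11  0.03 -0.01] w 0.0168
[-0.0007, 0.0002, 0.0014, 0.187, 0.0078, 0.0167, 0.9] dist mm 75.0 deg 0.0
[-0.0007, 0.0002, 0.0014, 0.1871, 0.008, 0.0867, 0.9] dist mm 83.0 deg 0.0
```

Call:
apply_moves([
  [[0,0,0.0014,0.187,0.008,0.017,0.9],[0,0,0.0014,0.187,0.008,0.017,0.9],[0,0,0.0014,0.187,0.008,0.06,0.9],[0,0,0.0014,0.187,0.008,0.08,0.9],[0,0,0.0014,0.187,0.008,0.085,0.9],[0,0,0.0014,0.187,0.008,0.085,0.9]],
])

```text
clock: 9.02
tcp_pos: [0.6271, 0.1031, 0.2236]
orientation: [-2.23, -2.213, 0.004]
contact_force: [-0.2, -0.1, -1.6]
grip_width: 0.0166
```

```bash
python3 - <<'E'
from h import *
state()
f=snap("top","d1.png"); g=snap("side","d2.png")
o=np.hstack([cv2.resize(f["pixels"][145:215,245:315],(350,350),interpolation=cv2.INTER_CUBIC),cv2.resize(g["pixels"][130:200,285:365],(450,350),interpolation=cv2.INTER_CUBIC)])
o=np.vstack([o,np.zeros((250,800,3),np.uint8)])
cv2.imwrite("pics/i.png",cv2.resize(g["pixels"][135:195,290:370],(800,600),interpolation=cv2.INTER_CUBIC))
E
```

```text
t 9.02 tcp [0.6271 0.1031 0.2236] phi -0.42 tilt [-0.0017 -0.0016] F [-0.2 -0.1 -1.6] M [-0.05  0.02  0.01] w 0.0166
```

View pics/i.png

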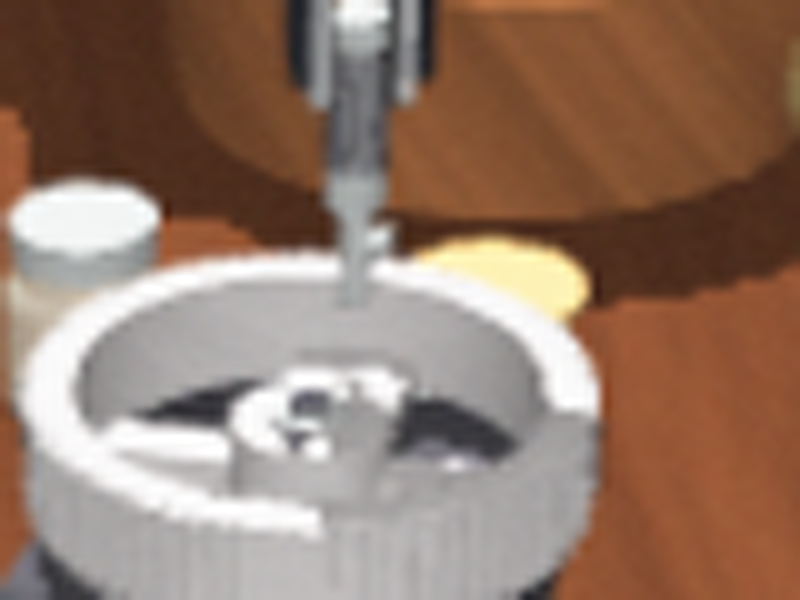

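```bash
python3 - <<'E'
from h import *
o=state(); g=np.load("side.npz"); P=lambda u,v:(290+u/10-.45,135+v/10-.45)
tip=o["tcp_pos"]-[0,0,.0701]; print("tip by tcp",tip,"proj",proj(g,tip),"seen",P(348,300))
print("hub side",atz(g,*P(310,405),.147), "tip side", atz(g,*P(348,300),tip[2]))
print("shoulder proj", proj(g,tip+[0,0,.034]),P(355,195),"top",proj(g,tip+[0,0,.098]),P(360,25))
f=np.load("top.npz"); t=f["pixels"][145:225,240:330]
cv2.imwrite("pics/j.png",cv2.resize(t,(720,600),interpolation=cv2.INTER_CUBIC))
E
```

```text
t 9.12 tcp [0.6281 0.1036 0.2249] phi -0.41 tilt [ 0.0008 -0.0005] F [ 0.1  0.3 -1.2] M [-0.03 -0.03 -0.04] w 0.0167
tip by tcp [0.62813087 0.10359459 0.15482739] proj [325.00767344 164.97317703] seen (324.35, 164.55)
hub side [0.60793542 0.05666236 0.147     ] tip side [0.62652641 0.10658841 0.15482739]
shoulder proj [325.12473018 155.01552912] (325.05, 154.05) top [325.35393841 135.51750652] (325.55, 137.05)
```

View pics/j.png

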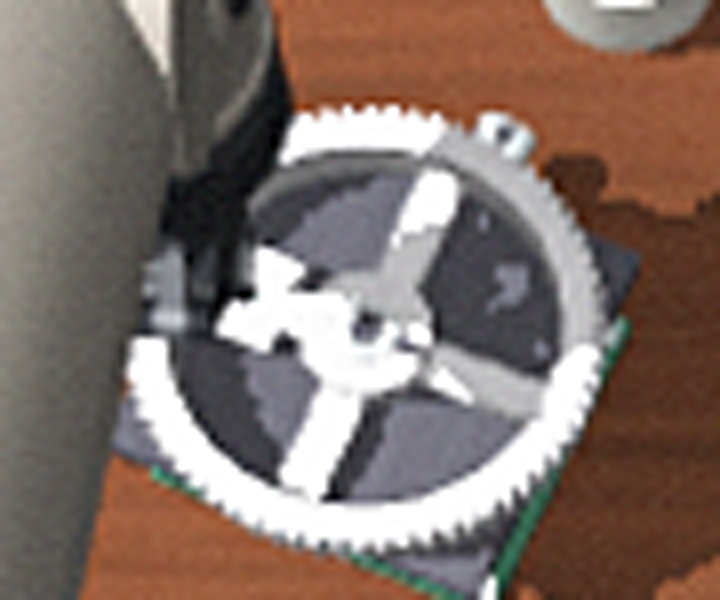

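```bash
python3 - <<'E'
from h import *
o=state(); g=np.load("side.npz")
a=proj(g,[.6088,.0607,.147])
for y in (.1036,.107,.110): print(proj(g,[.6281,y,.1548])-a, proj(g,[.6281,y,.1888])-a)
print("seen",np.array([324.35,164.55])-[320.55,175.05],np.array([325.05,154.05])-[320.55,175.05])
rows([([.6265,.1040,.199],0,.9),([.6265,.1040,.1935],0,.9)])
E
```

```text
t 9.12 tcp [0.6281 0.1036 0.2249] phi -0.41 tilt [ 0.0008 -0.0005] F [ 0.1  0.3 -1.2] M [-0.03 -0.03 -0.04] w 0.0167
[ 4.34445459 -9.39532008] [  4.46136968 -19.35274465]
[ 4.18476848 -9.91162265] [  4.29926906 -19.85502216]
[  4.04442069 -10.36539991] [  4.15680674 -20.29644931]
seen [  3.8 -10.5] [  4.5 -21. ]
[0.0002, 0.0002, -0.0023, 0.001, -0.0041, 0.0648, 0.9] dist mm 26.0 deg 0.0
[0.0002, 0.0002, -0.0023, 0.001, -0.0041, 0.0786, 0.9] dist mm 31.0 deg 0.0
```

Call:
apply_moves([
  [[0,0,-0.0023,-0.001,-0.004,0.02,0.9],[0,0,-0.0023,-0.001,-0.004,0.045,0.9],[0,0,-0.0023,-0.001,-0.004,0.06,0.9],[0,0,-0.0023,-0.001,-0.004,0.065,0.9],[0,0,-0.0023,-0.001,-0.004,0.07,0.9],[0,0,-0.0023,-0.001,-0.004,0.075,0.9],[0,0,-0.0023,-0.001,-0.004,0.079,0.9],[0,0,-0.0023,-0.001,-0.004,0.079,0.9],[0,0,-0.0023,-0.001,-0.004,0.079,0.9]],
])

```text
clock: 9.87
tcp_pos: [0.6264, 0.1057, 0.1927]
orientation: [2.217, 2.225, 0.0]
contact_force: [0.9, 0.2, -1.3]
grip_width: 0.0168
```

```bash
python3 - <<'E'
from h import *
state()
E
```

```text
t 9.87 tcp [0.6264 0.1057 0.1927] phi 0.21 tilt [0.0002 0.    ] F [ 0.9  0.2 -1.3] M [ 0.02 -0.    0.01] w 0.0168
```

No contact yet 3 mm below boss top: seems in the hole. Descend gently.

Call:
apply_moves([
  [[0,0,0,0,0,0.005,0.9],[0,0,0,0,0,0.01,0.9],[0,0,0,0,0,0.015,0.9],[0,0,0,0,0,0.015,0.9]],
])

```text
clock: 10.2
tcp_pos: [0.6261, 0.1058, 0.1861]
orientation: [-2.217, -2.225, 0.001]
contact_force: [0.2, 0.5, -1.1]
grip_width: 0.0169
```

```bash
python3 - <<'E'
from h import *
state()
E
```

```text
t 10.2 tcp [0.6261 0.1058 0.1861] phi 0.22 tilt [-0.0005  0.    ] F [ 0.2  0.5 -1.1] M [ 0.14 -0.06 -0.  ] w 0.0169
```

Call:
apply_moves([
  [[0,0,0,0,0,0.006,0.9],[0,0,0,0,0,0.012,0.9],[0,0,0,0,0,0.018,0.9],[0,0,0,0,0,0.021,0.9],[0,0,0,0,0,0.021,0.9]],
])

```text
clock: 10.62
tcp_pos: [0.6261, 0.1057, 0.1778]
orientation: [-2.217, -2.225, 0.001]
contact_force: [-0.6, 0.2, -2.5]
grip_width: 0.0167
```

```bash
python3 - <<'E'
from h import *
state()
E
```

```text
t 10.62 tcp [0.6261 0.1057 0.1778] phi 0.21 tilt [-0.0005 -0.0001] F [-0.6  0.2 -2.5] M [ 0.26 -0.04 -0.01] w 0.0167
```

Call:
apply_moves([
  [[0,0,0,0,0,0.006,0.9],[0,0,0,0,0,0.012,0.9],[0,0,0,0,0,0.018,0.9],[0,0,0,0,0,0.018,0.9]],
])

```text
clock: 10.95
tcp_pos: [0.6266, 0.1058, 0.1709]
orientation: [2.217, 2.225, 0.001]
contact_force: [1.5, 1.5, -1.4]
grip_width: 0.0169
```

```bash
python3 - <<'E'
from h import *
state()
E
```

```text
t 10.95 tcp [0.6266 0.1058 0.1709] phi 0.21 tilt [0.0007 0.0002] F [ 1.5  1.5 -1.4] M [ 0.31 -0.37  0.02] w 0.0169
```

Call:
apply_moves([
  [[0,0,0,0.001,0.001,0,0.9],[0,0,0,0.001,0.001,0.005,0.9],[0,0,0,0.001,0.001,0.01,0.9],[0,0,0,0.001,0.001,0.01,0.9]],
])

```text
clock: 11.28
tcp_pos: [0.6267, 0.106, 0.167]
orientation: [2.218, 2.225, 0.0]
contact_force: [-0.4, 1.4, 1.0]
grip_width: 0.0168
```

```bash
python3 - <<'E'
from h import *
state()
E
```

```text
t 11.28 tcp [0.6267 0.106  0.167 ] phi 0.2 tilt [0.0001 0.0001] F [-0.4  1.4  1. ] M [ 0.23 -0.05  0.01] w 0.0168
```

Call:
apply_moves([
  [[0,0,0,0.001,0,0,0.9],[0,0,0,0.001,0,0.004,0.9],[0,0,0,0.001,0,0.008,0.9],[0,0,0,0.001,0,0.008,0.9]],
])

```text
clock: 11.62
tcp_pos: [0.6267, 0.1063, 0.1637]
orientation: [2.217, 2.225, 0.0]
contact_force: [-0.8, 0.4, 2.6]
grip_width: 0.0171
```

```bash
python3 - <<'E'
from h import *
state()
E
```

```text
t 11.62 tcp [0.6267 0.1063 0.1637] phi 0.2 tilt [ 0.0002 -0.0002] F [-0.8  0.4  2.6] M [ 0.02  0.01 -0.02] w 0.0171
```

Call:
apply_moves([
  [[0,0,0,0,0,0.003,0.9],[0,0,0,0,0,0.003,0.4],[0,0,0,0,0,0.003,0.3],[0,0,0,0,0,0.003,0.2],[0,0,0,0,0,0.003,0],[0,0,0,0,0,0.003,0],[0,0,0,0,0,-0.05,0],[0,0,0,0,0,-0.15,0],[0,0,0,0,0,-0.2,0],[0,0,0,0,0,-0.2,0]],
], force=20)

```text
clock: 12.45
tcp_pos: [0.6295, 0.1062, 0.249]
orientation: [2.215, 2.222, 0.011]
contact_force: [0.6, -0.6, 0.2]
grip_width: 0.0425
```

```bash
python3 - <<'E'
from h import *
state(); rows([([.5,.02,.27],0,0)])
g=snap("side","k.png")
P=np.array([.6088+.0175,.0607+.0468,.092])
g0=proj(g,P+[0,0,.098]),proj(g,P+[0,0,.034]),proj(g,P); print(g0)
cv2.imwrite("pics/k.png",cv2.resize(g["pixels"][120:200,280:380],(750,600),interpolation=cv2.INTER_CUBIC))
E
```

```text
t 12.45 tcp [0.6295 0.1062 0.249 ] phi 0.17 tilt [0.0081 0.0021] F [ 0.6 -0.6  0.2] M [-0.08 -0.07  0.02] w 0.0425
[0.0026, -0.0007, 0.001, -0.2143, -0.3241, -0.0556, 0.0] dist mm 157.0 deg 1.0
(array([324.34464402, 154.12609306]), array([324.14670707, 172.63991804]), array([324.04551344, 182.10495817]))
```

View pics/k.png

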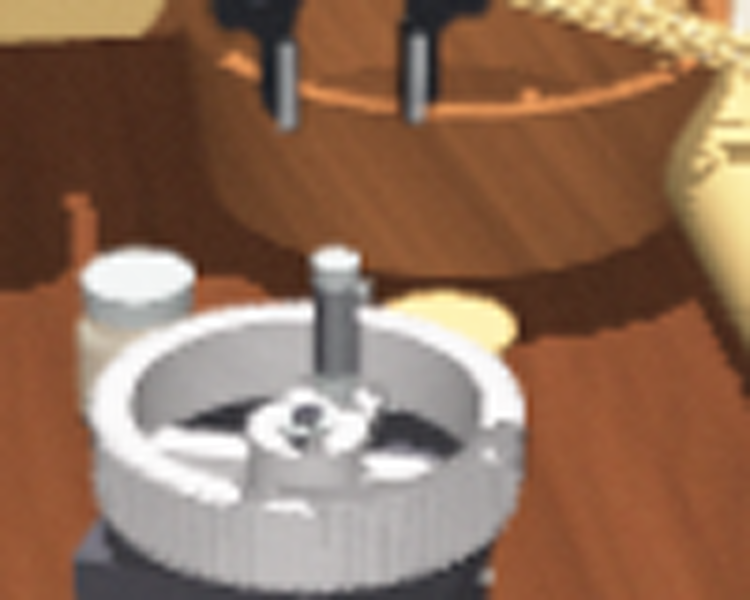

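Pin stands upright (top (337,255), bottom (337,370) in crop). Its height is only good to ~3 mm in this view, so I'll feel the top gently with shut fingertips (home: 190 mm).

```bash
python3 - <<'E'
from h import *
state(); rows([([.6265,.1075,.195],0,1),([.6265,.1075,.189],0,1)])
E
```

```text
t 12.5 tcp [0.6283 0.1063 0.2464] phi 0.19 tilt [0.0049 0.0015] F [-0.6  0.7 -0.5] M [ 0.02 -0.05  0.  ] w 0.043
[0.0016, -0.0005, 0.0011, 0.0028, -0.0051, 0.1286, 1.0] dist mm 51.0 deg 0.0
[0.0016, -0.0005, 0.0011, 0.0027, -0.0051, 0.1436, 1.0] dist mm 57.0 deg 0.0
```

Call:
apply_moves([
  [[0,0,0,0.003,0,0,1],[0,0,0,0.003,0,0,1],[0,0,0,0.003,0,0,1],[0,0,0,0.003,0,0,1],[0,0,0,0.003,0,0,1],[0,0,0,0.003,0,0.05,1],[0,0,0,0.003,0,0.09,1],[0,0,0,0.003,0,0.1,1],[0,0,0,0.003,0,0.1,1],[0,0,0,0.003,0,0.1,1]],
])

```text
clock: 13.33
tcp_pos: [0.6269, 0.1075, 0.2041]
orientation: [2.217, 2.225, -0.0]
contact_force: [-0.1, 0.4, 0.9]
grip_width: -0.0001
```

```bash
python3 - <<'E'
from h import *
state()
E
```

```text
t 13.33 tcp [0.6269 0.1075 0.2041] phi 0.19 tilt [ 0.0001 -0.0003] F [-0.1  0.4  0.9] M [-0.03 -0.04  0.04] w -0.0001
```

Now down to 0.1925, then in ~1 mm steps.

Call:
apply_moves([
  [[0,0,0,0,0,0.015,1],[0,0,0,0,0,0.025,1],[0,0,0,0,0,0.029,1],[0,0,0,0,0,0.029,1]],
])

```text
clock: 13.67
tcp_pos: [0.6265, 0.1077, 0.1919]
orientation: [-2.217, -2.225, 0.001]
contact_force: [-0.7, -0.1, 0.4]
grip_width: -0.0002
```

Call:
apply_moves([
  [[0,0,0,0,0,0.003,1],[0,0,0,0,0,0.003,1]],
])

```text
clock: 13.83
tcp_pos: [0.6267, 0.1076, 0.191]
orientation: [2.217, 2.225, 0.0]
contact_force: [-0.4, 0.2, 0.1]
grip_width: 0.0002
```

Call:
apply_moves([
  [[0,0,0,0,0,0.003,1],[0,0,0,0,0,0.003,1]],
])

```text
clock: 14.0
tcp_pos: [0.6271, 0.1076, 0.1902]
orientation: [2.217, 2.225, 0.001]
contact_force: [-0.5, 0.3, 1.9]
grip_width: 0.0001
```

Call:
apply_moves([
  [[0,0,0,0,0,0.003,1],[0,0,0,0,0,0.003,1]],
])

```text
clock: 14.17
tcp_pos: [0.6277, 0.1074, 0.1901]
orientation: [2.217, 2.224, 0.003]
contact_force: [-0.5, 0.4, 8.5]
grip_width: -0.0
```

Call:
apply_moves([
  [[0,0,0,0,0,-0.02,1],[0,0,0,0,0,-0.1,1],[0,0,0,0,0,-0.2,1],[0,0,0,-0.2,-0.3,-0.2,1],[0,0,0,-0.3,-0.45,-0.2,1],[0,0,0,-0.45,-0.5,-0.25,1],[0,0,0,-0.45,-0.5,-0.25,1],[0,0,0,-0.7,-0.5,-0.25,1],[0,0,0,-0.7,-0.5,-0.25,1],[0,0,0,-0.7,-0.5,-0.25,1],[0,0,0,-0.7,-0.5,-0.25,1]],
])

```text
clock: 15.08
tcp_pos: [0.435, -0.1536, 0.2877]
orientation: [-2.217, -2.226, -0.002]
contact_force: [0.5, -1.0, 0.5]
grip_width: -0.0001
```

```bash
python3 - <<'E'
from h import *
state()
f=snap("top","x.png"); g=snap("side","y.png")
o=np.hstack([cv2.resize(f["pixels"][150:220,245:315],(400,400),interpolation=cv2.INTER_CUBIC),cv2.resize(g["pixels"][140:210,290:360],(400,400),interpolation=cv2.INTER_CUBIC)])
cv2.imwrite("pics/m.png",o)
E
```

```text
t 15.08 tcp [ 0.435  -0.1536  0.2877] phi 0.23 tilt [0.0007 0.0013] F [ 0.5 -1.   0.5] M [-0.04 -0.08 -0.01] w -0.0001
```

View pics/m.png

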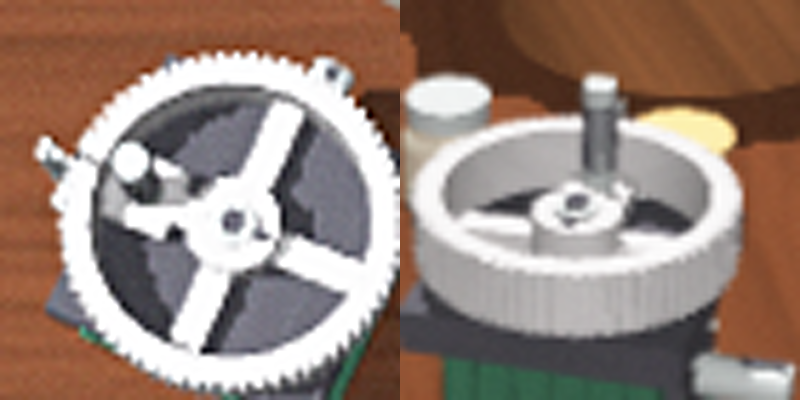

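```bash
python3 - <<'E'
from h import *
f=np.load("top.npz"); g=np.load("side.npz")
A=lambda u,v:np.array((245+u/5.714-.4,150+v/5.714-.4)); S=lambda u,v:np.array((290+(u-400)/5.714-.4,140+v/5.714-.4))
hub=atz(f,*A(235,221),.147); top=atz(f,*A(132,160),.190); d=(top-hub)[:2]
print("top cam: pin top rel hub",d,np.hypot(*d),np.degrees(np.arctan2(d[1],d[0])))
hs=atz(g,*S(576,204),.147); ts=atz(g,*S(600,84),.190); d=(ts-hs)[:2]; print("side",d,np.hypot(*d),np.degrees(np.arctan2(d[1],d[0])))
print("side col lean mm/54mm: seen dcol",(600-599.5)/5.7,"expected",proj(g,[.6263,.1075,.19])-proj(g,[.6263,.1075,.136]))
pt=atz(f,*A(70,160),.1475); print("pointer",np.degrees(np.arctan2(*(pt-hub)[[1,0]])))
E
```

```text
top cam: pin top rel hub [0.01941041 0.04713375] 0.05097405780528631 67.61737862172477
side [0.01961546 0.05103508] 0.05467490381864615 68.97561311828463
side col lean mm/54mm: seen dcol 0.08771929824561403 expected [  0.16766218 -15.68210602]
pointer 70.54775787133528
```

```bash
python3 - <<'E'
from h import *
im=np.mean([r.grab_frame("side")["pixels"].astype(float).mean(2) for _ in range(4)],0)
print(np.round(im[152:172,318:332]).astype(int))
E
```

```text
[[ 70  72  77  82  90 106 106 104  94  93  89  90  89  94]
 [ 48  57  69  82 137 198 201 190 168 143  90  90  89  91]
 [ 48  48  48  75 187 244 244 244 244 220  87  90  90  91]
 [ 48  48  48  71 163 228 232 236 233 176  80  86  85  87]
 [ 48  48  48  73 123 154 164 168 163 129  63  59  56  63]
 [ 49  48  47  69 119 156 168 170 161 129 100  91  47  48]
 [ 49  48  47  57 102 147 160 161 142 122 141  92  47  47]
 [ 71  67  79  74  70  99 119 112  92 100 116  86  47  58]
 [176 167 193 164  77  99 119 118 104  93 125 128  91 134]
 [246 246 246 230 109  99 118 118  99 112 216 239 209 232]
 [228 230 230 208 110  99 118 119  99 108 207 244 245 246]
 [176 178 180 155  89 100 118 117  99  82 156 208 224 239]
 [177 177 178 154  86  99 115 113  99  87 140 174 173 173]
 [177 178 179 151  72  99 114 112 103  98 143 173 173 171]
 [179 179 178 151  72  99 117 117 103 110 158 172 173 172]
 [180 180 180 151  73  99 128 135 103 110 158 173 172 172]
 [179 180 180 155  79  98 128 134 102 109 159 174 174 173]
 [178 178 177 159 106 104 128 136 111 117 159 174 174 172]
 [178 171 158 148 135 136 134 146 142 148 158 162 170 169]
 [181 188 184 170 146 160 166 164 154 158 175 154 155 162]]
```

Lean in the side view is under about 0.5°, and the pin is home at its stop. Handing in.

```bash
python3 -c "
from h import *
state(); print(r.hand_in())"
```

```text
t 15.38 tcp [ 0.4367 -0.151   0.2873] phi 0.29 tilt [-0.      0.0004] F [ 0.7  1.1 -0. ] M [ 0.02 -0.    0.03] w -0.0
the job is handed in; nothing more can be done
None
```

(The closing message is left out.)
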